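Turn the printed panel over and index the inspection slide

ROBOT

A 7-joint arm with a two-finger parallel gripper is mounted at the origin on the work surface. World frame = base frame: x ahead of the robot, y to its left, z up, the work surface at z = 0. Lengths are in mm, angles in rad, forces in N, time in s.
With the tool pointing down it reaches from about 350 to 900 mm from the base axis. Payload 19.9 kg.
Tool frame: the origin (TCP) lies at the very end of the fingers, on their centre line; the grasp point (between the pads) lies 19 mm behind it; y points along the fingers, x is the direction in which the jaws open and shut, and the axes are right-handed (so a half turn about y gives the same grasp; the last joint's range is limited). The gripper opens to 85 mm and grips with 20 to 120 N. Pads are 22 mm wide; open, the fingers measure 114 mm over their backs; the gripper's body (76 mm by 85 mm) begins 54 mm behind the grasp point. The pads swing forward as they close: fully open they stand 13 mm farther back than shut.
Start: joints at [1.095, 0.417, -0.01, 1.614, 0.005, 1.111, -0.053], TCP at [262.694, -567.092, 231.26] pointing down, gripper open.
Joint ranges: [-2.81, 2.81], [-0.39, 2.02], [-1.27, 1.25], [0.06, 2.57], [-1.19, 4.33], [0.19, 2], [-2.82, 2.82]. Speed limits (rad/s): [1.89, 1.89, 2.39, 2.39, 3.01, 3.01, 3.01].

INTERFACE

Orientations are given as a 3x3 rotation matrix whose columns are the frame's x, y, z axes.
In Python, from rig import read_state, camera, sign_off, recognise gives the robot as it stands. The module is installed in compiled form; this text tells all that it offers.
- The arm moves only by the tool carry_out, never from a script. Its argument "steps" is a list of rows, each an object of numbers: "x", "y", "z": the shift along the tool's x, y, z in cm; "turn": the turn about the tool's y in degrees; "hand": the closure in counts, from 0 (fully open) to 255 (shut). In form: [{"x": .., "y": .., "z": .., "turn": .., "hand": ..}, ...]. A call has 1 to 20 rows; each row shifts and turns the pose as measured when the row begins, along the tool's axes as they then stand; what a row does not reach is not made up. A row lasts 1/10 s, in which the tool goes at most 50 mm and 8.59 degrees, less where a joint would pass 70% of its speed; a pose out of reach is approached as far as the arm can. A call is refused whole if a number of a shift passes 5 or a number of a turn 8.59, either way. A call with a gripper value outside its range is refused whole. The fingers move at their own pace and stop on an object; the grip force is fixed at half the most. Time passes only in rows, so rows that do not move let the fingers close. It gives the time, the measured TCP pose, the force and the opening at its end, in the units of the state.
- read_state(): the state, without advancing time (a new reading comes with each control period).
- camera(name): name is "scene" or "top" or "wrist"; returns a dict with "img" (420x560x3 uint8, red, green, blue), "fx", "fy", "cx", "cy" (pixels), "R" (3x3) and "t" (3): a world point X has camera coordinates R X + t. Camera axes: x right, y down, z forward; pixel columns grow to the right and rows downward; lengths in mm; the calibration is good to about 2 mm. A picture is of the moment at which its call begins. There is no depth.
- sign_off(): hands the job in, once; it reports no verdict.
Trained networks look in a picture, given as the dict that the camera call returned (one of the last four; its "shot" number tells which), for a name from the list of things; names that differ only in an ending like _2 or _b are one class to them, and where a whole thing is asked for, a point or a joint stands for the part that bears it (a point fixed in the world has none). Each returns a list of dicts, best first, with "p" (0 to 1); they miss things now and then, are a little off and sometimes report something else, mostly with a low value. They report only what shows in the picture. A call takes as long as a camera call.
- recognise(picture, target): "box" ([centre column, centre row, width, height] in pixels, round what is visible of it).
The state is a dict: "t": time; "qpos": joint angles; "joint_vel": joint speeds; "joint_torque": joint torques, N m; "tool_pos": TCP position; "tool_rot": TCP orientation; "ft_force": force on the tool from outside, world axes, zero at the start; "moment": the same for the moment, N m; "opening": finger opening in mm.
Only numpy, scipy, OpenCV 4.12 (cv2) and the standard library are available. Lean on these libraries where they do the work, as an engineer would, in place of code of your own. Each camera call takes 0.05 s, during which the arm holds its last target.

TASK

Turn the hinged leaf with the printed panel right over to the far side so that its ribbed face is up, guiding it down gently rather than letting it slap. Then take the stage's knob between the fingers and slide the stage along its rail until you feel the ball click into the notch, and finish still gripping the knob, holding the stage at the notch for the inspection camera. Leave the other things on the bench where they are.

Things in the scene. Friction and masses are not known exactly. Their poses are not given: they have to be found in the camera images.
- rail: fixed inspection slide: straight aluminium rail 40 mm wide, 20 mm high, on the bench, with a black stop block 30 mm high at each end (rail y from -284 to +194 mm). Origin on the bench on the rail's centre line; its y axis runs along the rail, x level across it to the far side (away from the robot, give or take its yaw), z up
- camera (a point): centre of the grey inspection camera, fixed on a post beyond the rail's far side (rail x 195, y 110, height 190 mm). Nothing of it hangs lower than 140 mm nearer to the rail than x = 130 mm; its post joins the rail by a flat foot 24 mm wide, 10 mm high. Keep clear of it
- stage (a joint): position of the sliding stage along the rail, m: 0 at the rail's -y end, growing toward rail +y, hard stop at 0.21. It starts between 0 and 0.04. The only notch is hidden in the rail, somewhere between 0.10 and 0.18. Rubbing friction 1 to 2 N. From about 5 mm off the ball pulls the stage toward the notch with up to 5 N; left free within about 3 mm it centres itself; to push it out takes 8 to 9 N
- stage_top (a point): middle of the stage plate's top, 29 mm above the bench, straight below the hinge: an aluminium plate 110 mm (across the rail) x 84 mm (along it), with a 44 mm wide tongue, also 29 mm high, reaching 125 mm from the plate's middle toward rail -y. It carries the leaf, the knob and the detent ball
- knob: the stage's knob: black upright cylinder, 20 mm diameter, 36 mm tall, near the end of the tongue, on the rail's centre line, 105 mm toward rail -y from the hinge's middle. Origin at the centre of its underside, 29 mm above the bench. Moves with the stage
- detent (a joint): drop of the spring ball under the tongue, m: 0 to 0.001 on the plain rail, 0.0045 to 0.005 in the middle of the notch, still over 0.003 when 2 mm off, under 0.002 when 4 mm off. A bright 7 mm steel pin in a black boss between plate and knob (60 mm from the plate's middle) moves with it: about 5 mm of it stands out of the boss on the plain rail, 1 mm in the notch
- hinge (a point): middle of the leaf's hinge axis, 38 mm above the bench, over the middle of the stage plate; the axis is level, along the rail. Moves with the stage
- leaf (a joint): angle of the leaf about its hinge, rad: 0 level on the near side (rail -x; start), 1.57 upright, 3.14 level on the far side (rail +x), with a stop at each end; in between it falls if let go. A dark steel frame 66 mm wide along the rail, reaching 64 mm from the hinge, 6 mm thick, 60 to 120 g, holds a white printed panel: smooth face up at 0, ribbed face up at 3.14
- leaf_bar (a point): middle of the leaf's grip bar: round steel bar 12 mm thick, 36 mm long, parallel to the hinge and 88 mm from its axis, carried by a 12 mm wide neck at its middle, both ends free; 38 mm above the bench when the leaf lies level on either side. It can be pinched end to end from above and turns between the fingers
- glue_stick: loose bystander: white upright stick, 28 mm diameter, 95 mm tall; origin at the centre of its underside
- screwdriver: loose bystander: screwdriver lying flat, 170 mm long
- scraper: loose bystander: flat scraper with a wooden handle lying flat, 190 mm long
- bracket: loose bystander: white printed L-bracket, 50 x 30 mm, 40 mm tall; origin under its centre
- parts_tray: loose bystander: grey open tray 130 x 100 x 40 mm; origin under its centre
- mini_spool: loose bystander: small black and white spool lying flat, 100 mm diameter, 45 mm tall; origin under its centre
- sleeve: loose bystander: white printed sleeve, 44 mm diameter, 30 mm tall; origin under its centre

How it is judged (in metres and radians):
On the way, in this order (a step that is already met when the one before it is completed fails the run):
1. the leaf lies turned over on the far side (value of joint leaf above 3 rad and value of joint detent below 0.002 m), for 0.2 s.
2. the stage stands in the notch, its knob gripped (value of joint detent above 0.003 m and value of joint leaf above 3 rad and contact force between the fingers and knob above 3 N and velocity of joint stage between -0.01 and 0.01 m/s), for 0.3 s.
At the end, for the whole second after the job is handed in: The leaf lies on the far side, ribbed face up (over 3.0 rad); the detent ball is down in the notch (over 0.003 m, that is within 2 to 3 mm of the notch's middle); the stage is still (under 10 mm/s); and the fingers still grip the knob with more than 3 N (all of step 2); the arm keeps its last pose, push and grip.
It fails at once if the leaf slapped or was flung (hinge faster than 6 rad/s) (velocity of joint leaf above 6 rad/s or velocity of joint leaf below -6 rad/s).
It fails at once if a bystander was moved by more than 30 mm (distance of any of glue_stick, screwdriver, scraper, bracket, parts_tray, mini_spool, sleeve from where it was at the start of the episode above 0.03 m).
It also fails if it takes over 61 s, if anything falls off the work surface, if the arm or the gripper's body presses on something with over 40 N, if the wrist force passes 120 N, or if a joint passes its speed limit or range.

## Working session

There is one attempt and no reset: what is moved stays moved. The work goes in short steps, Python scripts to look and compute and a tool call to move; the robot and the scene stay as the last step left them, time stands still between calls to the robot, and variables do not carry over. Pictures are saved under pics/ and viewed, and the job is handed in when it is done.

Besides the shell and the picture viewer there is one more tool, called after ">>>" by a JSON object that holds its "op" and its "data", one argument or row to a line. carry_out: Moves the arm, as the interface text tells. Its arguments: {"type":"object","properties":{"steps":{"type":"array"}},"required":["steps"]}

```bash
mkdir -p pics; ls
python3 - <<'E'
from rig import *
import cv2,json,numpy as np
s=read_state();print({k:np.round(v,3).tolist() for k,v in s.items()})
for n in ["scene","top","wrist"]:
    c=camera(n);cv2.imwrite(f"pics/{n}0.png",c["img"][:,:,::-1]);print(n,c["fx"],c["fy"],c["cx"],c["cy"],np.round(c["R"],4).tolist(),np.round(c["t"],1).tolist())
    np.save(f"pics/{n}0.npy",c,allow_pickle=True)
    for t in ["knob","leaf_bar","stage_top","hinge","rail"]:
        print(t,[(np.round(d["box"],1).tolist(),round(d["p"],2)) for d in recognise(c,t)[:2]])
E
```

```text
pics
{'t': 0.0, 'qpos': [1.095, 0.418, -0.01, 1.614, 0.005, 1.111, -0.053], 'joint_vel': [0.001, -0.001, -0.0, 0.001, 0.0, -0.002, 0.0], 'joint_torque': [-0.001, -86.445, 0.678, -43.492, 0.019, 0.007, 0.0], 'tool_pos': [262.551, -566.83, 230.684], 'tool_rot': [[0.42, -0.001, 0.907], [-0.907, 0.001, 0.42], [-0.001, -1.0, -0.0]], 'ft_force': [0.036, -0.041, -0.198], 'moment': [0.004, -0.011, 0.024], 'opening': 85.546}
scene 390.5255735214002 390.5255735214002 285.36074260345185 206.33130175393367 [[-0.9089, 0.417, 0.0058], [0.285, 0.6312, -0.7214], [-0.3045, -0.654, -0.6925]] [533.0, -90.9, 1342.5]
knob [([294.4, 206.7, 54.9, 42.3], 0.45), ([271.9, 190.1, 4.9, 13.2], 0.38)]
leaf_bar [([302.8, 207.6, 32.0, 18.4], 0.89)]
stage_top [([290.9, 208.1, 57.0, 45.4], 0.85)]
hinge [([291.1, 207.9, 57.4, 48.9], 0.76), ([329.4, 390.0, 22.1, 29.3], 0.36)]
rail [([302.5, 243.2, 108.7, 130.1], 0.83)]
top 545.5523289391507 545.5523289391507 276.20928241955824 210.82053554686306 [[0.0237, -0.9997, 0.007], [-0.9831, -0.0246, -0.1815], [0.1816, -0.0026, -0.9834]] [-15.9, 605.4, 1802.0]
knob []
leaf_bar [([286.6, 241.9, 21.9, 25.9], 0.8), ([299.0, 230.4, 50.4, 39.9], 0.71)]
stage_top [([300.5, 231.5, 50.6, 42.6], 0.94)]
hinge [([297.9, 231.2, 49.5, 45.8], 0.65), ([234.9, 276.9, 7.9, 44.2], 0.51)]
rail [([269.0, 203.2, 139.7, 100.8], 0.7), ([289.8, 239.2, 21.3, 25.3], 0.24)]
wrist 352.42233108204596 352.42233108204596 271.512131980408 208.6072717180588 [[0.4202, -0.9074, -0.0001], [-0.8623, -0.3994, 0.3112], [-0.2824, -0.1307, -0.9503]] [-624.3, -39.3, 379.9]
knob []
leaf_bar []
stage_top []
hinge [([157.7, 28.6, 120.0, 57.2], 0.58)]
rail []
```

Run:
```python
import cv2
a=cv2.imread("pics/top0.png");b=cv2.imread("pics/scene0.png")
cv2.imwrite("pics/top0z.png",cv2.resize(a[150:290,190:370],None,fx=4.4,fy=4.2,interpolation=cv2.INTER_CUBIC))
cv2.imwrite("pics/scene0z.png",cv2.resize(b[160:310,220:400],None,fx=4,fy=4,interpolation=cv2.INTER_CUBIC))
```

```text
(no output)
```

View pics/top0.png

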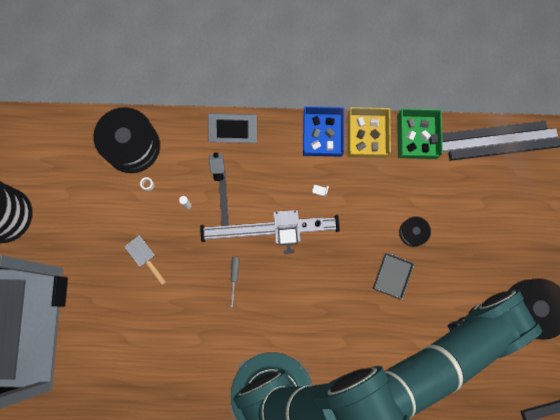

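View pics/scene0.png

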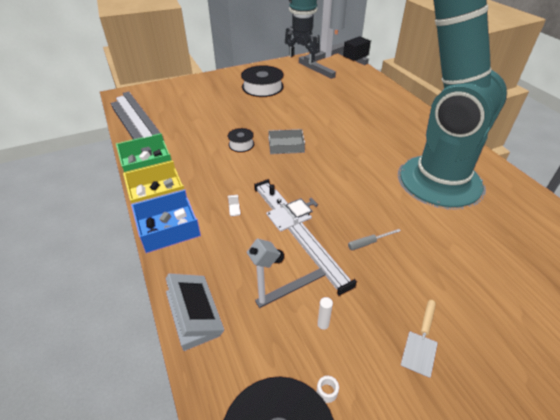

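View pics/wrist0.png

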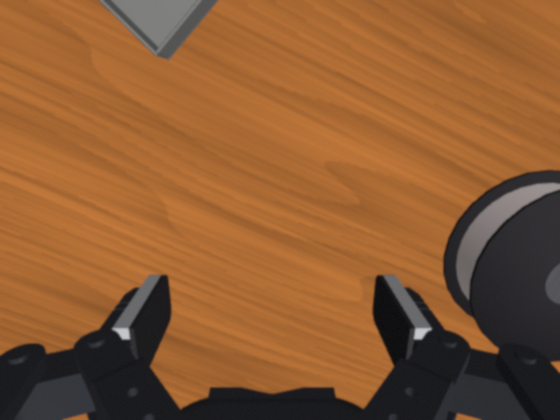

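```bash
ls pics
```

```text
scene0.npy
scene0.png
scene0z.png
top0.npy
top0.png
top0z.png
wrist0.npy
wrist0.png
```

View pics/top0z.png

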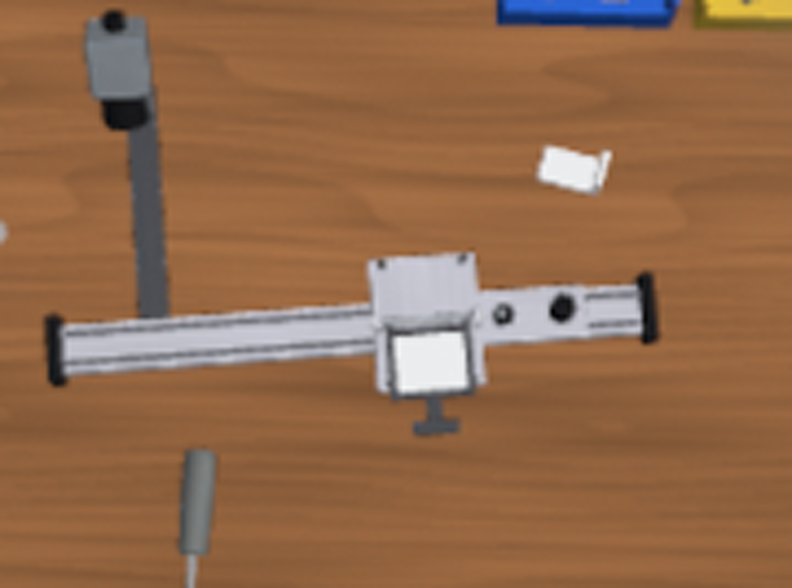

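View pics/scene0z.png

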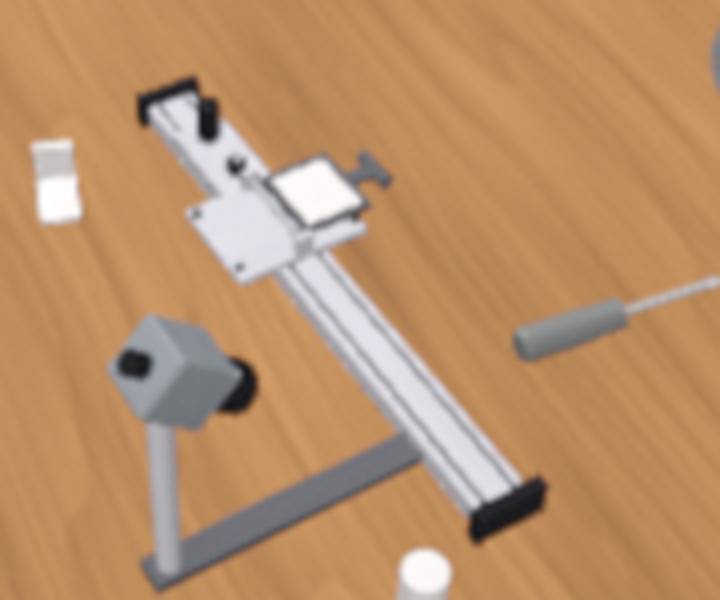

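The top view shows the knob at about px (318,223), the bar at (289,251), and the rail end blocks at (202,233) and (337,223). In the scene view the knob top is at about (272,185) and the bar at (313,202).

```bash
cat > h.py <<'E'
import numpy as np,cv2
def ray(c,u,v):
    d=np.array([(u-c["cx"])/c["fx"],(v-c["cy"])/c["fy"],1.]);R=np.array(c["R"]);t=np.array(c["t"])
    o=-R.T@t;d=R.T@d;return o,d/np.linalg.norm(d)
def plane(c,u,v,z):
    o,d=ray(c,u,v);return o+d*(z-o[2])/d[2]
def tri(obs):
    A=np.zeros((3,3));b=np.zeros(3)
    for c,u,v in obs:
        o,d=ray(c,u,v);P=np.eye(3)-np.outer(d,d);A+=P;b+=P@o
    x=np.linalg.solve(A,b);return x,[float(np.linalg.norm((np.eye(3)-np.outer(ray(c,u,v)[1],ray(c,u,v)[1]))@(x-ray(c,u,v)[0]))) for c,u,v in obs]
def proj(c,X):
    p=np.array(c["R"])@X+np.array(c["t"]);return np.array([c["fx"]*p[0]/p[2]+c["cx"],c["fy"]*p[1]/p[2]+c["cy"]])
E
python3 - <<'E'
from h import *
np.set_printoptions(precision=1,suppress=True)
T=np.load("pics/top0.npy",allow_pickle=True).item();S=np.load("pics/scene0.npy",allow_pickle=True).item()
zt=lambda a,b:(190+a/4.4-.5+.1,150+b/4.2-.4);zs=lambda a,b:(220+a/4-.4,160+b/4-.4)
print("bar",tri([(T,*zt(437,426)),(S,*zs(372,170))]),plane(T,*zt(437,426),38),plane(S,*zs(372,170),38))
print("knobtop",tri([(T,*zt(562,306)),(S,*zs(208,102))]),plane(T,*zt(562,306),65),plane(S,*zs(208,102),65))
print("pin",plane(T,*zt(502,313),38),plane(S,*zs(237,160),38))
a=plane(T,*zt(54,350),25);b=plane(T,*zt(649,308),25);print("rail",a,b,np.linalg.norm(a-b),a-b)
a=plane(S,*zs(508,508),20);b=plane(S,*zs(170,103),20);print("rail",a,b,np.linalg.norm(a-b),a-b)
for n,p in dict(br=(572,168),sd=(195,500),cam=(120,60)).items(): print(n,plane(T,*zt(*p),20))
E
```

```text
bar (array([471.8, -47.9,  36.5]), [0.3838447167153787, 0.3838447167153973]) [471.3 -47.6  38. ] [472.9 -46.7  38. ]
knobtop (array([ 568.1, -141.3,   66.2]), [0.9916290374922555, 0.9916290374925538]) [ 567.4 -140.8   65. ] [ 568.3 -143.2   65. ]
pin [564.9 -96.3  38. ] [563.  -99.8  38. ]
rail [527.7 252.   25. ] [ 574.  -212.3   25. ] 466.5703988177462 [-46.3 464.3   0. ]
rail [530.1 253.6  20. ] [ 577.5 -203.3   20. ] 459.4044995135894 [-47.4 457.    0. ]
br [ 691.4 -151.2   20. ]
sd [408.6 137.9  20. ]
cam [775.1 211.8  20. ]
```

>>> {"op": "carry_out", "data": {
  "steps": [
    {"x": 0, "y": 0, "z": 0, "turn": 6.4, "hand": 0},
    {"x": 0, "y": 0, "z": 0, "turn": 6.4, "hand": 0},
    {"x": 0, "y": 0, "z": 0, "turn": 6.3, "hand": 0},
    {"x": -3.8, "y": 0.4, "z": 2, "turn": 0, "hand": 0},
    {"x": -3.8, "y": 0.4, "z": 2, "turn": 0, "hand": 0},
    {"x": -3.8, "y": 0.4, "z": 2, "turn": 0, "hand": 0},
    {"x": -3.8, "y": 0.4, "z": 2, "turn": 0, "hand": 0},
    {"x": -3.8, "y": 0.4, "z": 2, "turn": 0, "hand": 0},
    {"x": -3.8, "y": 0.4, "z": 2, "turn": 0, "hand": 0},
    {"x": -3.8, "y": 0.4, "z": 2, "turn": 0, "hand": 0},
    {"x": -3.8, "y": 0.4, "z": 2, "turn": 0, "hand": 0},
    {"x": -3.8, "y": 0.4, "z": 2, "turn": 0, "hand": 0},
    {"x": -3.8, "y": 0.4, "z": 2, "turn": 0, "hand": 0}
  ]
}}

```text
t: 2.2
tool_pos: [432.5, -162.2, 190.1]
tool_rot: [[0.077, 0.002, 0.997], [-0.997, -0.005, 0.077], [0.005, -1.0, 0.002]]
ft_force: [0.6, -0.0, 0.7]
opening: 85.5
```

```bash
cat > shot.py <<'E'
import sys
from rig import *
from h import *
n,tag=sys.argv[1],sys.argv[2]
c=camera(n);cv2.imwrite(f"pics/{n}{tag}.png",c["img"][:,:,::-1]);np.save(f"pics/{n}{tag}.npy",c,allow_pickle=True)
s=read_state();np.set_printoptions(precision=3,suppress=True)
print(s["t"],s["tool_pos"],np.array(s["tool_rot"])[:,0],s["ft_force"],s["opening"])
for t in sys.argv[3:]: print(t,[(np.round(d["box"],1).tolist(),round(d["p"],2)) for d in recognise(c,t)[:2]])
E
python3 shot.py wrist 1
```

```text
2.25 [ 434.816 -155.713  189.62 ] [ 0.083 -0.997  0.003] [ 2.965 10.322 -1.535] 85.1892861526643
```

View pics/wrist1.png

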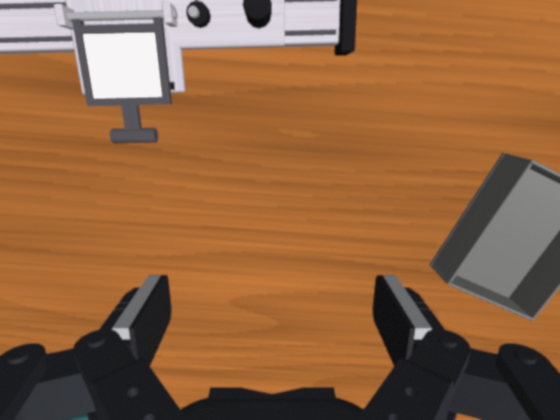

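>>> {"op": "carry_out", "data": {
  "steps": [
    {"x": -2.6, "y": 0.5, "z": 0.4, "turn": -1, "hand": 0},
    {"x": -2.6, "y": 0.5, "z": 0.4, "turn": 0, "hand": 0},
    {"x": -2.6, "y": 0.5, "z": 0.4, "turn": 0, "hand": 0},
    {"x": -2.6, "y": 0.5, "z": 0.4, "turn": 0, "hand": 0},
    {"x": 0, "y": 0, "z": 0, "turn": 0, "hand": 0}
  ]
}}

```text
t: 2.75
tool_pos: [441.9, -44.2, 169.3]
tool_rot: [[0.106, 0.005, 0.994], [-0.994, -0.003, 0.106], [0.003, -1.0, 0.005]]
ft_force: [-1.0, -0.4, -0.9]
opening: 85.5
```

```bash
python3 shot.py wrist 2
```

```text
2.8 [441.922 -45.865 169.514] [ 0.105 -0.995  0.004] [-0.083 -0.336  0.538] 85.42951342464511
```

View pics/wrist2.png

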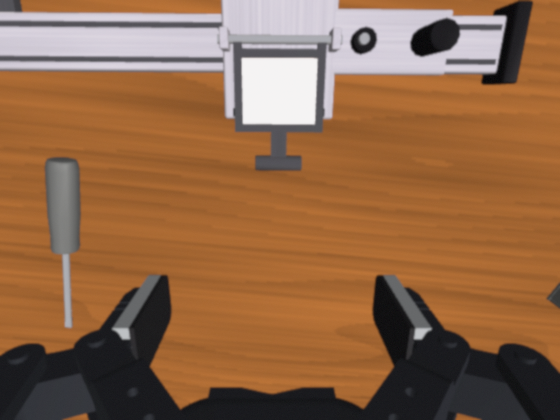

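Run:
```python
from h import *
np.set_printoptions(precision=1,suppress=True)
L=lambda n:np.load(f"pics/{n}.npy",allow_pickle=True).item()
T,S,a,b=L("top0"),L("scene0"),L("wrist1"),L("wrist2")
zt=lambda a,b:(190+a/4.4-.4,150+b/4.2-.4);zs=lambda a,b:(220+a/4-.4,160+b/4-.4)
print(tri([(T,*zt(437,426)),(S,*zs(372,170)),(b,278,162.5)]),tri([(a,134,135.5),(b,278,162.5)]),plane(b,278,162.5,38),plane(b,278,162.5,44))
p=plane(b,10,11.5,20);q=plane(b,490,16.5,20);print("rail far",p,q,(p-q)/np.linalg.norm(p-q))
p=plane(b,5,69,20);q=plane(b,220,71,20);print("rail near",p,q,(p-q)/np.linalg.norm(p-q))
p=plane(b,227,38,38);q=plane(b,337,39,38);print("hinge",p,q,(p+q)/2)
print("knobtop",tri([(T,*zt(562,306)),(S,*zs(208,102)),(b,445,34)]),plane(b,445,34,65), "base", plane(b,425,43,29))
print("pin",plane(b,364,39,38))
print("cam",-b["R"].T@b["t"])
```

```text
(array([471.9, -46.9,  37.3]), [0.8662542520243999, 0.8151717944539457, 1.1919273891133864]) (array([471.5, -45.7,  37.3]), [0.14070414881611748, 0.14070414881608806]) [471.8 -45.7  38. ] [472.9 -45.4  44. ]
rail far [559.  161.9  20. ] [ 593.4 -190.5   20. ] [-0.1  1.   0. ]
rail near [518.5 170.4  20. ] [534.6   6.   20. ] [-0.1  1.   0. ]
hinge [555.9  -0.   38. ] [563.6 -77.3  38. ] [559.8 -38.7  38. ]
knobtop (array([ 568.5, -140.7,   66.5]), [1.339753531806008, 0.8550912976145846, 0.8921713060769149]) [ 569.5 -140.8   65. ] base [ 569.2 -143.3   29. ]
pin [565.6 -96.3  38. ]
cam [521.1 -34.3 311.5]
```

>>> {"op": "carry_out", "data": {
  "steps": [
    {"x": 0.16, "y": 1, "z": 1.5, "turn": 0.4, "hand": 0},
    {"x": 0.16, "y": 2, "z": 1.5, "turn": 0, "hand": 0},
    {"x": 0, "y": 2.5, "z": 0, "turn": 0, "hand": 0},
    {"x": 0, "y": 2.5, "z": 0, "turn": 0, "hand": 0},
    {"x": 0, "y": 2, "z": 0, "turn": 0, "hand": 0},
    {"x": 0, "y": 0, "z": 0, "turn": 0, "hand": 0}
  ]
}}

```text
t: 3.4
tool_pos: [475.7, -53.2, 68.3]
tool_rot: [[0.091, 0.01, 0.996], [-0.996, -0.007, 0.092], [0.008, -1.0, 0.009]]
ft_force: [0.1, -0.1, -0.3]
opening: 85.7
```

```bash
python3 shot.py wrist 3
```

```text
3.45 [476.35  -53.217  69.477] [ 0.091 -0.996  0.008] [-0.414 -1.004 -0.038] 85.15299665964778
```

View pics/wrist3.png

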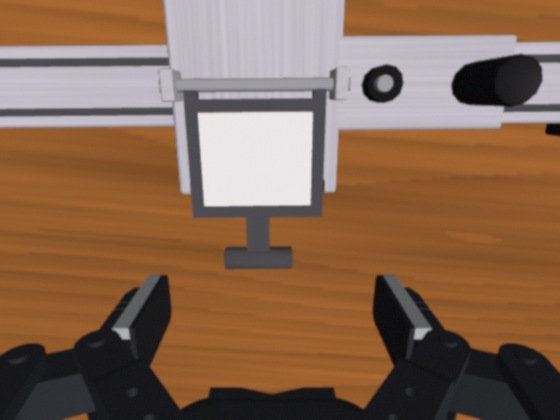

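Run:
```python
from h import *
np.set_printoptions(precision=1,suppress=True)
L=lambda n:np.load(f"pics/{n}.npy",allow_pickle=True).item()
a,b,c=L("wrist1"),L("wrist2"),L("wrist3")
print(tri([(b,278,162.5),(c,258.5,257)]),plane(c,258.5,257,38))
p=plane(c,163,84,38);q=plane(c,349,82.5,38);print("hinge",(p+q)/2)
```

```text
(array([471.6, -45.7,  36.9]), [0.01995592957800422, 0.01995592957799991]) [472.1 -45.7  38. ]
hinge [559.8 -37.6  38. ]
```

>>> {"op": "carry_out", "data": {
  "steps": [
    {"x": -0.8, "y": 0, "z": -0.45, "turn": 0, "hand": 0},
    {"x": 0, "y": 1.2, "z": 0, "turn": 0, "hand": 0},
    {"x": 0, "y": 1.2, "z": 0, "turn": 0, "hand": 0},
    {"x": 0, "y": 1.2, "z": 0, "turn": 0, "hand": 0},
    {"x": 0, "y": 0, "z": 0, "turn": 0, "hand": 0}
  ]
}}

```text
t: 3.95
tool_pos: [473.0, -46.5, 33.8]
tool_rot: [[0.09, 0.016, 0.996], [-0.996, -0.008, 0.09], [0.009, -1.0, 0.015]]
ft_force: [0.8, 0.3, 0.5]
opening: 85.2
```

>>> {"op": "carry_out", "data": {
  "steps": [
    {"x": -0.05, "y": 1.1, "z": -0.1, "turn": 0, "hand": 0},
    {"x": 0, "y": 0, "z": 0, "turn": 0, "hand": 100},
    {"x": 0, "y": 0, "z": 0, "turn": 0, "hand": 255},
    {"x": 0, "y": 0, "z": 0, "turn": 0, "hand": 255},
    {"x": 0, "y": 0, "z": 0, "turn": 0, "hand": 255},
    {"x": 0, "y": 0, "z": 0, "turn": 0, "hand": 255}
  ]
}}

```text
t: 4.55
tool_pos: [472.1, -46.1, 22.0]
tool_rot: [[0.09, 0.016, 0.996], [-0.996, -0.008, 0.091], [0.009, -1.0, 0.015]]
ft_force: [-1.3, 0.5, -1.0]
opening: 34.4
```

```bash
python3 shot.py wrist 4
```

```text
4.6 [472.075 -46.15   21.963] [ 0.09  -0.996  0.009] [-1.135  0.751  0.444] 34.43446335138767
```

View pics/wrist4.png

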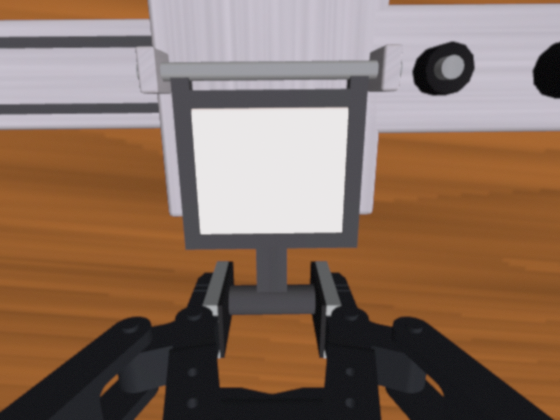

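>>> {"op": "carry_out", "data": {
  "steps": [
    {"x": 0.01, "y": -1.52, "z": 0.16, "turn": 0, "hand": 255},
    {"x": 0.01, "y": -1.47, "z": 0.42, "turn": 0, "hand": 255},
    {"x": 0.01, "y": -1.38, "z": 0.67, "turn": 0, "hand": 255},
    {"x": 0, "y": 0, "z": 0, "turn": 0, "hand": 255}
  ]
}}

```text
t: 5.0
tool_pos: [484.2, -44.9, 67.1]
tool_rot: [[0.09, 0.016, 0.996], [-0.996, -0.008, 0.091], [0.009, -1.0, 0.015]]
ft_force: [1.0, 0.7, -7.8]
opening: 34.4
```

>>> {"op": "carry_out", "data": {
  "steps": [
    {"x": 0.01, "y": -1.2, "z": 0.86, "turn": 0, "hand": 255},
    {"x": 0.01, "y": -1.04, "z": 1.07, "turn": 0, "hand": 255},
    {"x": 0.01, "y": -0.83, "z": 1.26, "turn": 0, "hand": 255},
    {"x": 0, "y": 0, "z": 0, "turn": 0, "hand": 255}
  ]
}}

```text
t: 5.4
tool_pos: [512.9, -42.2, 95.9]
tool_rot: [[0.09, 0.01, 0.996], [-0.996, -0.008, 0.09], [0.009, -1.0, 0.009]]
ft_force: [-4.3, -0.3, -1.0]
opening: 34.1
```

>>> {"op": "carry_out", "data": {
  "steps": [
    {"x": 0.01, "y": -0.88, "z": 1.7, "turn": 0, "hand": 255},
    {"x": 0.01, "y": -0.39, "z": 1.5, "turn": 0, "hand": 255},
    {"x": 0.01, "y": -0.12, "z": 1.53, "turn": 0, "hand": 255},
    {"x": 0, "y": 0, "z": 0, "turn": 0, "hand": 255}
  ]
}}

```text
t: 5.8
tool_pos: [556.4, -38.8, 107.6]
tool_rot: [[0.089, 0.004, 0.996], [-0.996, -0.009, 0.09], [0.009, -1.0, 0.003]]
ft_force: [-5.0, -0.6, 15.0]
opening: 33.9
```

```bash
python3 shot.py scene 5
python3 - <<'E'
import cv2
b=cv2.imread("pics/scene5.png")
cv2.imwrite("pics/scene5z.png",cv2.resize(b[140:290,220:400],None,fx=4,fy=4,interpolation=cv2.INTER_CUBIC))
E
```

```text
5.85 [555.717 -38.874 107.551] [ 0.089 -0.996  0.009] [-3.891  0.331 13.792] 33.735477261973045
```

View pics/scene5z.png

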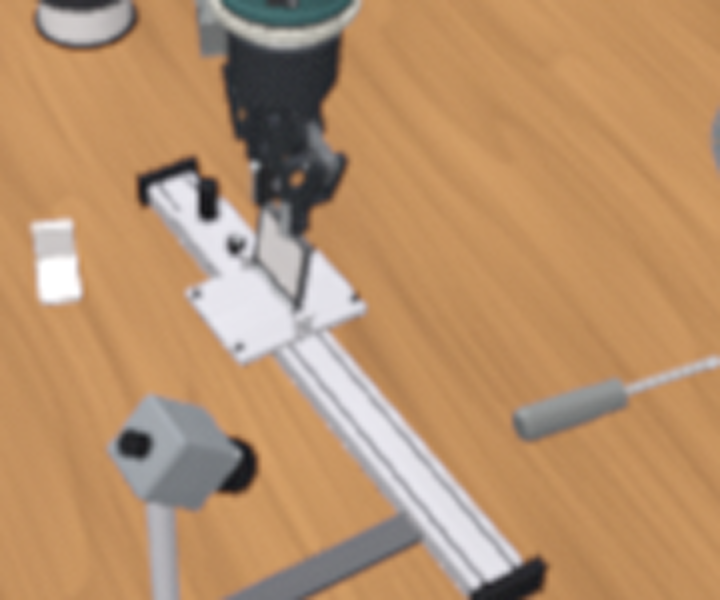

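>>> {"op": "carry_out", "data": {
  "steps": [
    {"x": 0, "y": -0.2, "z": 0.95, "turn": 0, "hand": 255},
    {"x": 0, "y": 0, "z": 1, "turn": 0, "hand": 255},
    {"x": 0.01, "y": 0.4, "z": 1.48, "turn": 0, "hand": 255},
    {"x": 0.01, "y": 0.65, "z": 1.39, "turn": 0, "hand": 255},
    {"x": 0, "y": 0, "z": 0, "turn": 0, "hand": 255}
  ]
}}

```text
t: 6.35
tool_pos: [605.1, -34.8, 96.9]
tool_rot: [[0.089, 0.004, 0.996], [-0.996, -0.01, 0.089], [0.01, -1.0, 0.004]]
ft_force: [-2.0, 0.2, 2.5]
opening: 33.5
```

>>> {"op": "carry_out", "data": {
  "steps": [
    {"x": 0, "y": 0.75, "z": 1.09, "turn": 0, "hand": 255},
    {"x": 0.01, "y": 1.08, "z": 1.08, "turn": 0, "hand": 255},
    {"x": 0.01, "y": 1.26, "z": 0.88, "turn": 0, "hand": 255},
    {"x": 0, "y": 0, "z": 0, "turn": 0, "hand": 255}
  ]
}}

```text
t: 6.75
tool_pos: [640.0, -32.0, 65.5]
tool_rot: [[0.089, 0.012, 0.996], [-0.996, -0.009, 0.09], [0.01, -1.0, 0.011]]
ft_force: [-1.9, -0.5, 2.9]
opening: 33.4
```

>>> {"op": "carry_out", "data": {
  "steps": [
    {"x": 0.01, "y": 1.3, "z": 0.18, "turn": 0, "hand": 255},
    {"x": 0.01, "y": 1.4, "z": 0.3, "turn": 0, "hand": 255},
    {"x": 0, "y": 0.9, "z": 0.1, "turn": 0, "hand": 255},
    {"x": 0, "y": 0, "z": 0, "turn": 0, "hand": 255}
  ]
}}

```text
t: 7.15
tool_pos: [648.0, -32.0, 28.9]
tool_rot: [[0.09, 0.016, 0.996], [-0.996, -0.01, 0.091], [0.011, -1.0, 0.015]]
ft_force: [-0.7, 0.3, 7.1]
opening: 33.1
```

>>> {"op": "carry_out", "data": {
  "steps": [
    {"x": 0, "y": 0.4, "z": 0, "turn": 0, "hand": 255},
    {"x": 0, "y": 0.3, "z": 0, "turn": 0, "hand": 255},
    {"x": 0, "y": 0, "z": 0, "turn": 0, "hand": 255}
  ]
}}

```text
t: 7.45
tool_pos: [646.1, -32.4, 21.0]
tool_rot: [[0.091, 0.012, 0.996], [-0.996, -0.011, 0.091], [0.012, -1.0, 0.011]]
ft_force: [-8.5, -0.9, 3.4]
opening: 33.6
```

```bash
python3 shot.py wrist 6
```

```text
7.5 [646.056 -32.375  21.059] [ 0.091 -0.996  0.012] [-9.079 -2.159  3.604] 33.39675068921357
```

View pics/wrist6.png

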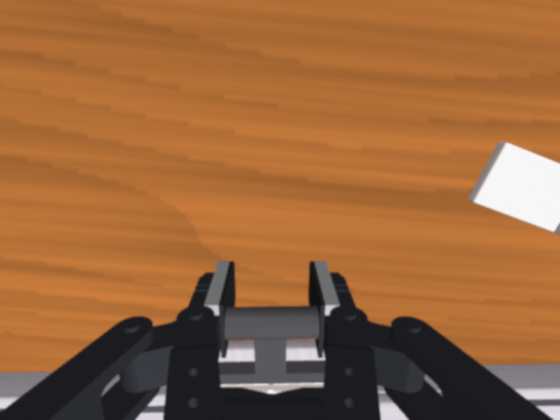

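>>> {"op": "carry_out", "data": {
  "steps": [
    {"x": 0, "y": 0.3, "z": -0.1, "turn": 0, "hand": 255},
    {"x": 0, "y": 0.2, "z": 0, "turn": 0, "hand": 255},
    {"x": 0, "y": 0, "z": 0, "turn": 0, "hand": 255}
  ]
}}

```text
t: 7.8
tool_pos: [642.3, -32.7, 14.6]
tool_rot: [[0.094, 0.007, 0.996], [-0.996, -0.012, 0.094], [0.012, -1.0, 0.006]]
ft_force: [44.8, 9.0, -0.6]
opening: 33.4
```

```bash
python3 shot.py scene 7;python3 shot.py top 7
python3 - <<'E'
import cv2,numpy as np
b=cv2.imread("pics/scene7.png");a=cv2.imread("pics/top7.png")
z=lambda i:cv2.resize(i,(400,400),interpolation=cv2.INTER_CUBIC)
cv2.imwrite("pics/m7z.png",np.hstack([z(b[150:250,230:330]),z(a[180:260,250:330])]))
E
```

```text
7.85 [642.356 -32.792  14.841] [ 0.093 -0.996  0.013] [-37.884   1.406   3.935] 33.385102053372
7.9 [642.562 -32.694  14.871] [ 0.093 -0.996  0.012] [45.788  1.733  0.912] 33.10318903712906
```

View pics/m7z.png

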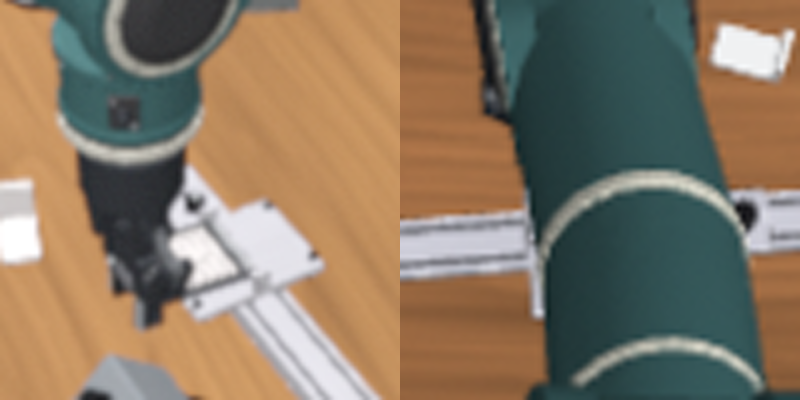

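>>> {"op": "carry_out", "data": {
  "steps": [
    {"x": 0, "y": 0, "z": 0, "turn": 0, "hand": 60},
    {"x": 0, "y": 0, "z": 0, "turn": 0, "hand": 0},
    {"x": 0, "y": 0, "z": 0, "turn": 0, "hand": 0},
    {"x": 0, "y": 0, "z": 0, "turn": 0, "hand": 0}
  ]
}}

```text
t: 8.3
tool_pos: [642.3, -32.9, 14.6]
tool_rot: [[0.093, 0.009, 0.996], [-0.996, -0.012, 0.093], [0.013, -1.0, 0.007]]
ft_force: [0.7, 0.3, 0.8]
opening: 84.9
```

```bash
python3 shot.py wrist 8
```

```text
8.35 [642.272 -32.955  14.544] [ 0.093 -0.996  0.013] [0.078 0.086 0.908] 85.15342703396752
```

View pics/wrist8.png

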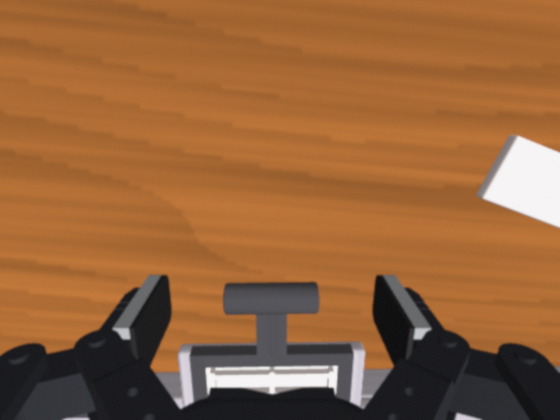

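>>> {"op": "carry_out", "data": {
  "steps": [
    {"x": 0, "y": -2.5, "z": 0, "turn": 0, "hand": 0},
    {"x": 0, "y": -3.5, "z": 0, "turn": 0, "hand": 0},
    {"x": 0, "y": -3.5, "z": 0, "turn": 0, "hand": 0},
    {"x": 0, "y": -3, "z": 0, "turn": 0, "hand": 0},
    {"x": 2, "y": 0, "z": -1.65, "turn": 0, "hand": 110},
    {"x": 2, "y": 0, "z": -1.65, "turn": 0, "hand": 110},
    {"x": 2, "y": 0, "z": -1.65, "turn": 0, "hand": 110},
    {"x": 2, "y": 0, "z": -1.65, "turn": 0, "hand": 110},
    {"x": 2, "y": 0, "z": -1.65, "turn": 0, "hand": 110},
    {"x": 0, "y": 0, "z": 0, "turn": 0, "hand": 110},
    {"x": 0, "y": 0, "z": 0, "turn": 0, "hand": 110}
  ]
}}

```text
t: 9.45
tool_pos: [565.4, -141.8, 145.5]
tool_rot: [[0.094, 0.009, 0.995], [-0.995, -0.012, 0.094], [0.013, -1.0, 0.008]]
ft_force: [0.7, -0.1, 0.2]
opening: 48.5
```

```bash
python3 shot.py wrist 9
```

```text
9.5 [ 565.388 -141.971  145.447] [ 0.094 -0.995  0.013] [ 0.214 -1.397  0.888] 48.152229672438565
```

View pics/wrist9.png

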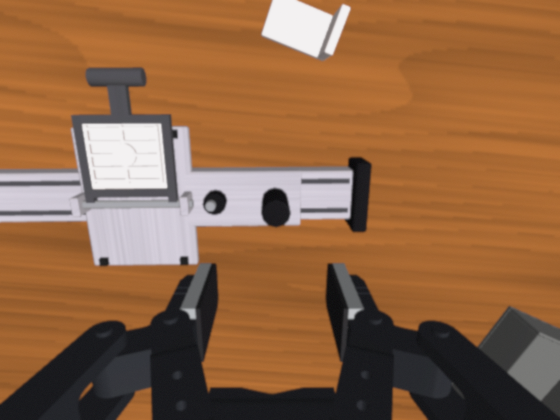

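Run:
```python
from h import *
np.set_printoptions(precision=1,suppress=True)
c=np.load("pics/wrist9.npy",allow_pickle=True).item()
print("cam",-c["R"].T@c["t"])
for k in [(568,-141),(569,-143),(570,-146)]:
  print(k,proj(c,np.array([*k,65])),proj(c,np.array([*k,29])))
p=plane(c,275.5,211,65);print("top",p,"pin",plane(c,213,203,40))
im=cv2.imread("pics/wrist9.png");cv2.imwrite("pics/w9z.png",cv2.resize(im[150:240,180:310],None,fx=6,fy=6,interpolation=cv2.INTER_CUBIC))
```

```text
cam [ 644.2 -131.5  288. ]
(568, -141) [270.6 216.6] [270.1 201.3]
(569, -143) [273.7 215.5] [272.8 200.3]
(570, -146) [278.3 214.4] [276.8 199.4]
top [ 572.2 -143.9   65. ] pin [566.2 -99.   40. ]
```

View pics/w9z.png

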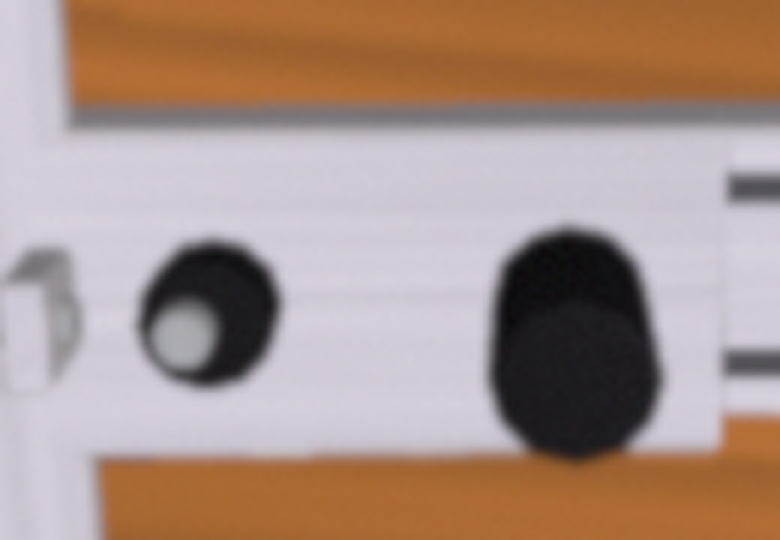

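>>> {"op": "carry_out", "data": {
  "steps": [
    {"x": 0.15, "y": 1.5, "z": 0.3, "turn": 0, "hand": 150},
    {"x": 0, "y": 2, "z": 0, "turn": 0, "hand": 150},
    {"x": 0, "y": 2, "z": 0, "turn": 0, "hand": 150},
    {"x": 0, "y": 1.3, "z": 0, "turn": 0, "hand": 150},
    {"x": 0, "y": 0, "z": 0, "turn": 0, "hand": 150}
  ]
}}

```text
t: 10.0
tool_pos: [571.4, -140.4, 72.0]
tool_rot: [[0.099, 0.009, 0.995], [-0.995, -0.011, 0.099], [0.012, -1.0, 0.008]]
ft_force: [0.6, -1.0, 0.4]
opening: 35.4
```

```bash
python3 shot.py wrist 10
```

```text
10.05 [ 571.771 -140.449   72.901] [ 0.099 -0.995  0.012] [ 0.25   0.3   -0.286] 35.18164716839633
```

View pics/wrist10.png

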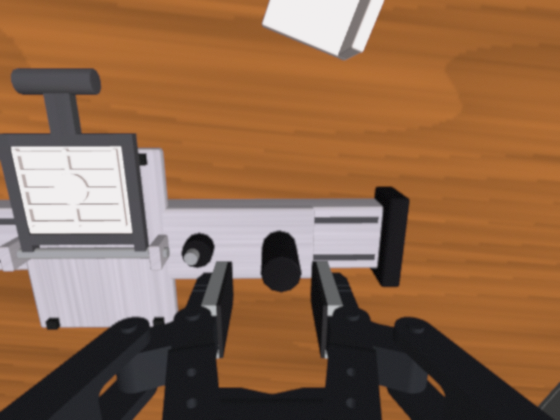

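Run:
```python
from h import *
np.set_printoptions(precision=1,suppress=True)
L=lambda n:np.load(f"pics/{n}.npy",allow_pickle=True).item()
c=L("wrist10");print(plane(c,281,271,65),tri([(L("wrist9"),276.1,213.3),(c,281,271)]),plane(c,190.5,258,40))
```

```text
[ 572.5 -143.9   65. ] (array([ 567.3, -145. ,   54.9]), [0.08371035839510137, 0.08371035839511903]) [562.8 -96.5  40. ]
```

>>> {"op": "carry_out", "data": {
  "steps": [
    {"x": 0.3, "y": 0, "z": -0.2, "turn": 0, "hand": 150},
    {"x": 0, "y": 1.2, "z": 0, "turn": 0, "hand": 150},
    {"x": 0, "y": 1.2, "z": 0, "turn": 0, "hand": 150},
    {"x": 0, "y": 1, "z": 0, "turn": 0, "hand": 150},
    {"x": 0, "y": 0, "z": 0, "turn": 0, "hand": 150}
  ]
}}

```text
t: 10.55
tool_pos: [571.6, -144.4, 37.8]
tool_rot: [[0.099, 0.013, 0.995], [-0.995, -0.012, 0.099], [0.013, -1.0, 0.012]]
ft_force: [-0.1, -0.6, 0.9]
opening: 35.0
```

```bash
python3 shot.py wrist 11
```

```text
10.6 [ 571.87  -144.488   38.484] [ 0.099 -0.995  0.013] [ 0.011  0.057 -0.221] 34.66916198100428
```

View pics/wrist11.png

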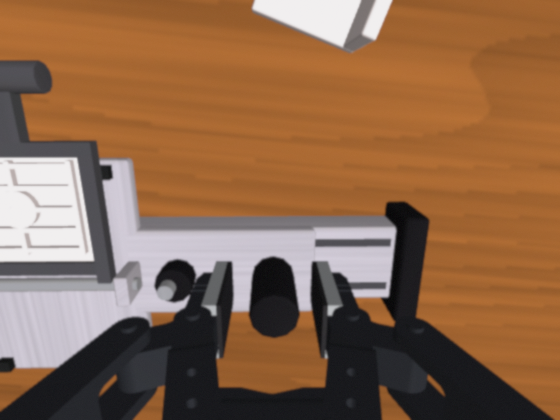

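>>> {"op": "carry_out", "data": {
  "steps": [
    {"x": 0, "y": 0, "z": 0, "turn": 0, "hand": 255},
    {"x": 0, "y": 0, "z": 0, "turn": 0, "hand": 255},
    {"x": 0, "y": 0, "z": 0, "turn": 0, "hand": 255},
    {"x": 0, "y": 0, "z": 0, "turn": 0, "hand": 255}
  ]
}}

```text
t: 11.0
tool_pos: [572.0, -144.5, 39.0]
tool_rot: [[0.099, 0.014, 0.995], [-0.995, -0.012, 0.099], [0.013, -1.0, 0.013]]
ft_force: [1.5, -0.5, -6.1]
opening: 18.1
```

>>> {"op": "carry_out", "data": {
  "steps": [
    {"x": -1, "y": -0.01, "z": 0, "turn": 0, "hand": 255},
    {"x": -1, "y": -0.01, "z": 0, "turn": 0, "hand": 255},
    {"x": -1, "y": -0.01, "z": 0, "turn": 0, "hand": 255},
    {"x": -1, "y": -0.01, "z": 0, "turn": 0, "hand": 255},
    {"x": -1, "y": -0.01, "z": 0, "turn": 0, "hand": 255},
    {"x": 0, "y": 0, "z": 0, "turn": 0, "hand": 255}
  ]
}}

```text
t: 11.6
tool_pos: [566.8, -92.4, 38.9]
tool_rot: [[0.098, 0.015, 0.995], [-0.995, -0.013, 0.098], [0.015, -1.0, 0.013]]
ft_force: [0.8, 1.7, -3.6]
opening: 17.9
```

```bash
python3 shot.py wrist 12
```

```text
11.65 [566.867 -92.923  38.944] [ 0.098 -0.995  0.015] [-0.809  1.646 -3.941] 17.788034826050136
```

View pics/wrist12.png

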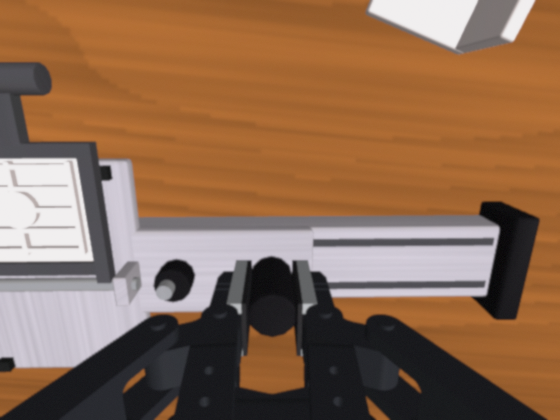

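```bash
cat > pin.py <<'E'
from rig import *
from h import *
c=camera("wrist");s=read_state();im=c["img"];cr=im[255:308,150:200].astype(int)
g=cr.min(2);dark=g<60
# boss hull, bright inside hull
m=np.zeros(g.shape,np.uint8);pts=cv2.findNonZero(dark.astype(np.uint8));h=cv2.convexHull(pts);cv2.fillConvexPoly(m,h,1)
b=(m>0)&(g>100);ys,xs=np.nonzero(b);dy,dx=np.nonzero(dark)
print("t",round(s["t"],2),"pos",np.round(s["tool_pos"],1),"F",np.round(s["ft_force"],1),"pin px",round(xs.mean()+150,1),round(ys.mean()+255,1),"n",len(xs),"boss",round(dx.mean()+150,1),round(dy.mean()+255,1))
cv2.imwrite("pics/pin_%.2f.png"%s["t"],cv2.resize(im[230:330,120:320,::-1],None,fx=4,fy=4))
E
python3 pin.py
```

```text
t 11.7 pos [566.9 -93.6  38.9] F [-0.3  1.1 -3. ] pin px 166.5 288.9 n 184 boss 176.6 277.6
```

>>> {"op": "carry_out", "data": {
  "steps": [
    {"x": -0.5, "y": -0.01, "z": 0, "turn": 0, "hand": 255},
    {"x": 0, "y": 0, "z": 0, "turn": 0, "hand": 255}
  ]
}}

```text
t: 11.9
tool_pos: [566.4, -88.9, 38.9]
tool_rot: [[0.096, 0.015, 0.995], [-0.995, -0.014, 0.097], [0.015, -1.0, 0.013]]
ft_force: [0.1, 2.0, -2.8]
opening: 18.0
```

```bash
python3 pin.py
```

```text
t 11.95 pos [566.5 -89.3  39. ] F [-0.9  2.6 -3.2] pin px 166.5 289.2 n 185 boss 176.6 277.7
```

>>> {"op": "carry_out", "data": {
  "steps": [
    {"x": -0.5, "y": -0.01, "z": 0, "turn": 0, "hand": 255},
    {"x": 0, "y": 0, "z": 0, "turn": 0, "hand": 255}
  ]
}}

```text
t: 12.15
tool_pos: [566.0, -84.5, 39.0]
tool_rot: [[0.095, 0.015, 0.995], [-0.995, -0.014, 0.096], [0.016, -1.0, 0.013]]
ft_force: [0.5, 1.2, -3.5]
opening: 18.0
```

```bash
python3 pin.py
```

```text
t 12.2 pos [566.1 -84.8  39. ] F [-0.3  1.  -3.2] pin px 166.5 289.3 n 185 boss 176.6 277.8
```

>>> {"op": "carry_out", "data": {
  "steps": [
    {"x": -0.5, "y": -0.01, "z": 0, "turn": -0.1, "hand": 255},
    {"x": 0, "y": 0, "z": 0, "turn": 0, "hand": 255}
  ]
}}

```text
t: 12.4
tool_pos: [565.5, -79.8, 39.0]
tool_rot: [[0.097, 0.015, 0.995], [-0.995, -0.014, 0.097], [0.016, -1.0, 0.014]]
ft_force: [0.0, 1.9, -3.8]
opening: 17.8
```

```bash
python3 pin.py
```

```text
t 12.45 pos [565.6 -80.1  39. ] F [ 0.2 -0.  -3.4] pin px 166.5 289.2 n 185 boss 176.6 277.7
```

>>> {"op": "carry_out", "data": {
  "steps": [
    {"x": -0.5, "y": -0.01, "z": 0, "turn": -0.1, "hand": 255},
    {"x": 0, "y": 0, "z": 0, "turn": 0, "hand": 255}
  ]
}}

```text
t: 12.65
tool_pos: [565.0, -75.0, 39.0]
tool_rot: [[0.098, 0.015, 0.995], [-0.995, -0.015, 0.098], [0.016, -1.0, 0.014]]
ft_force: [-0.6, 1.5, -4.2]
opening: 18.3
```

```bash
python3 pin.py
```

```text
t 12.7 pos [565.1 -75.3  39. ] F [ 0.9  1.6 -4.4] pin px 166.6 289.0 n 183 boss 176.6 277.6
```

>>> {"op": "carry_out", "data": {
  "steps": [
    {"x": -0.5, "y": -0.01, "z": 0, "turn": -0.1, "hand": 255},
    {"x": 0, "y": 0, "z": 0, "turn": 0, "hand": 255}
  ]
}}

```text
t: 12.9
tool_pos: [564.6, -70.1, 39.0]
tool_rot: [[0.099, 0.015, 0.995], [-0.995, -0.015, 0.099], [0.016, -1.0, 0.014]]
ft_force: [-0.4, 2.0, -3.3]
opening: 18.0
```

```bash
python3 pin.py
```

```text
t 12.95 pos [564.6 -70.4  39. ] F [-0.5  1.7 -4.6] pin px 166.6 288.9 n 186 boss 176.6 277.4
```

>>> {"op": "carry_out", "data": {
  "steps": [
    {"x": -0.5, "y": -0.01, "z": 0, "turn": 0, "hand": 255},
    {"x": 0, "y": 0, "z": 0, "turn": 0, "hand": 255}
  ]
}}

```text
t: 13.15
tool_pos: [564.1, -65.3, 38.9]
tool_rot: [[0.099, 0.015, 0.995], [-0.995, -0.015, 0.099], [0.017, -1.0, 0.014]]
ft_force: [1.0, 1.3, -4.3]
opening: 18.3
```

```bash
python3 pin.py
```

```text
t 13.2 pos [564.1 -65.6  39. ] F [-0.   0.7 -4.5] pin px 166.5 288.9 n 185 boss 176.6 277.5
```

>>> {"op": "carry_out", "data": {
  "steps": [
    {"x": -0.5, "y": -0.01, "z": 0, "turn": 0, "hand": 255},
    {"x": 0, "y": 0, "z": 0, "turn": 0, "hand": 255}
  ]
}}

```text
t: 13.4
tool_pos: [563.6, -60.4, 39.0]
tool_rot: [[0.098, 0.015, 0.995], [-0.995, -0.015, 0.098], [0.017, -1.0, 0.014]]
ft_force: [0.5, 2.3, -5.6]
opening: 17.8
```

```bash
python3 pin.py
```

```text
t 13.45 pos [563.6 -60.8  39. ] F [ 0.7  1.  -5.1] pin px 166.6 288.9 n 186 boss 176.6 277.6
```

>>> {"op": "carry_out", "data": {
  "steps": [
    {"x": -0.5, "y": -0.01, "z": 0, "turn": 0, "hand": 255},
    {"x": 0, "y": 0, "z": 0, "turn": 0, "hand": 255}
  ]
}}

```text
t: 13.65
tool_pos: [563.1, -55.6, 39.0]
tool_rot: [[0.098, 0.015, 0.995], [-0.995, -0.016, 0.098], [0.017, -1.0, 0.014]]
ft_force: [0.6, 1.3, -4.3]
opening: 17.5
```

```bash
python3 pin.py
```

```text
t 13.7 pos [563.2 -55.9  39. ] F [ 0.7  1.6 -4.7] pin px 166.5 289.1 n 189 boss 176.6 277.6
```

>>> {"op": "carry_out", "data": {
  "steps": [
    {"x": -0.5, "y": -0.01, "z": 0, "turn": 0, "hand": 255},
    {"x": 0, "y": 0, "z": 0, "turn": 0, "hand": 255}
  ]
}}

```text
t: 13.9
tool_pos: [562.6, -50.7, 39.0]
tool_rot: [[0.097, 0.015, 0.995], [-0.995, -0.016, 0.098], [0.017, -1.0, 0.014]]
ft_force: [0.4, 2.6, -5.4]
opening: 18.0
```

```bash
python3 pin.py
```

```text
t 13.95 pos [562.7 -51.1  39. ] F [ 0.4  1.5 -5.7] pin px 166.5 289.0 n 193 boss 176.6 277.7
```

>>> {"op": "carry_out", "data": {
  "steps": [
    {"x": -0.5, "y": -0.01, "z": 0, "turn": 0, "hand": 255},
    {"x": 0, "y": 0, "z": 0, "turn": 0, "hand": 255}
  ]
}}

```text
t: 14.15
tool_pos: [562.1, -45.9, 39.0]
tool_rot: [[0.097, 0.015, 0.995], [-0.995, -0.016, 0.097], [0.018, -1.0, 0.014]]
ft_force: [2.0, 2.5, -4.4]
opening: 17.7
```

```bash
python3 pin.py
```

```text
t 14.2 pos [562.2 -46.2  39. ] F [ 0.2  2.  -6.2] pin px 166.5 289.1 n 192 boss 176.6 277.7
```

>>> {"op": "carry_out", "data": {
  "steps": [
    {"x": -0.5, "y": -0.01, "z": 0, "turn": 0, "hand": 255},
    {"x": 0, "y": 0, "z": 0, "turn": 0, "hand": 255}
  ]
}}

```text
t: 14.4
tool_pos: [561.6, -41.1, 38.9]
tool_rot: [[0.096, 0.015, 0.995], [-0.995, -0.016, 0.097], [0.018, -1.0, 0.014]]
ft_force: [0.2, 2.4, -5.9]
opening: 17.9
```

```bash
python3 pin.py
```

```text
t 14.45 pos [561.7 -41.4  39. ] F [ 1.3  2.  -5.4] pin px 166.5 289.1 n 190 boss 176.6 277.8
```

>>> {"op": "carry_out", "data": {
  "steps": [
    {"x": -0.5, "y": -0.01, "z": 0, "turn": -0.1, "hand": 255},
    {"x": 0, "y": 0, "z": 0, "turn": 0, "hand": 255}
  ]
}}

```text
t: 14.65
tool_pos: [561.2, -36.3, 39.0]
tool_rot: [[0.098, 0.015, 0.995], [-0.995, -0.017, 0.098], [0.018, -1.0, 0.014]]
ft_force: [0.8, 1.8, -4.3]
opening: 17.7
```

```bash
python3 pin.py
```

```text
t 14.7 pos [561.2 -36.6  39. ] F [ 1.3  1.9 -4.4] pin px 166.5 288.9 n 194 boss 176.6 277.7
```

>>> {"op": "carry_out", "data": {
  "steps": [
    {"x": -0.5, "y": -0.01, "z": 0, "turn": 0, "hand": 255},
    {"x": 0, "y": 0, "z": 0, "turn": 0, "hand": 255}
  ]
}}

```text
t: 14.9
tool_pos: [560.7, -31.4, 39.0]
tool_rot: [[0.097, 0.015, 0.995], [-0.995, -0.017, 0.097], [0.018, -1.0, 0.014]]
ft_force: [1.0, 2.0, -5.2]
opening: 18.1
```

```bash
python3 pin.py
```

```text
t 14.95 pos [560.7 -31.8  39. ] F [ 0.7  2.  -5.7] pin px 166.5 289.1 n 191 boss 176.6 277.7
```

>>> {"op": "carry_out", "data": {
  "steps": [
    {"x": -0.5, "y": -0.01, "z": 0, "turn": 0, "hand": 255},
    {"x": 0, "y": 0, "z": 0, "turn": 0, "hand": 255}
  ]
}}

```text
t: 15.15
tool_pos: [560.2, -26.5, 39.0]
tool_rot: [[0.097, 0.015, 0.995], [-0.995, -0.017, 0.097], [0.019, -1.0, 0.014]]
ft_force: [0.9, 3.1, -5.3]
opening: 17.9
```

```bash
python3 pin.py
```

```text
t 15.2 pos [560.2 -26.7  39. ] F [ 1.   2.3 -6.7] pin px 166.4 289.2 n 188 boss 176.5 277.8
```

>>> {"op": "carry_out", "data": {
  "steps": [
    {"x": -0.4, "y": -0.01, "z": 0, "turn": 0, "hand": 255},
    {"x": 0, "y": 0, "z": 0, "turn": 0, "hand": 255}
  ]
}}

```text
t: 15.4
tool_pos: [559.7, -21.8, 39.0]
tool_rot: [[0.097, 0.015, 0.995], [-0.995, -0.016, 0.097], [0.018, -1.0, 0.014]]
ft_force: [0.1, 7.1, -4.6]
opening: 17.9
```

```bash
python3 pin.py
```

```text
t 15.45 pos [559.7 -21.8  39. ] F [ 0.3  7.  -4.9] pin px 165.6 289.0 n 210 boss 176.3 277.9
```

>>> {"op": "carry_out", "data": {
  "steps": [
    {"x": -0.4, "y": -0.01, "z": 0, "turn": 0, "hand": 255},
    {"x": 0, "y": 0, "z": 0, "turn": 0, "hand": 255}
  ]
}}

```text
t: 15.65
tool_pos: [559.4, -18.7, 39.0]
tool_rot: [[0.096, 0.015, 0.995], [-0.995, -0.018, 0.097], [0.019, -1.0, 0.014]]
ft_force: [2.4, -5.2, -7.2]
opening: 17.8
```

```bash
python3 pin.py
```

```text
t 15.7 pos [559.4 -19.   39. ] F [ 2.6 -4.2 -7.2] pin px 166.2 288.2 n 205 boss 176.4 278.4
```

Run:
```python
import cv2,numpy as np,glob
f=["pics/pin_14.95.png","pics/pin_15.45.png","pics/pin_15.70.png"]
cv2.imwrite("pics/pins.png",np.hstack([cv2.resize(cv2.imread(x)[60:360,60:360],(260,260)) for x in f]))
```

```text
(no output)
```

View pics/pins.png

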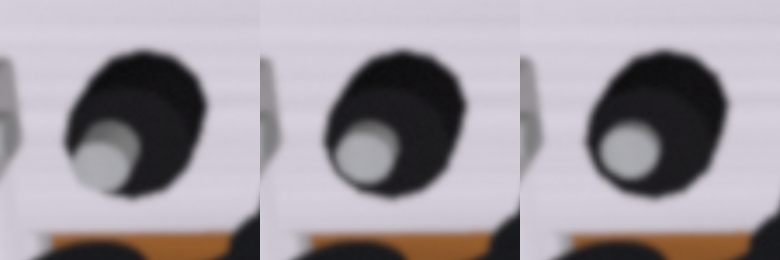

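>>> {"op": "carry_out", "data": {
  "steps": [
    {"x": 0.07, "y": 0, "z": 0, "turn": 0, "hand": 255},
    {"x": 0, "y": 0, "z": 0, "turn": 0, "hand": 255},
    {"x": 0, "y": 0, "z": 0, "turn": 0, "hand": 255},
    {"x": 0, "y": 0, "z": 0, "turn": 0, "hand": 255},
    {"x": 0, "y": 0, "z": 0, "turn": 0, "hand": 255},
    {"x": 0, "y": 0, "z": 0, "turn": 0, "hand": 255}
  ]
}}

```text
t: 16.3
tool_pos: [559.5, -19.6, 39.0]
tool_rot: [[0.096, 0.016, 0.995], [-0.995, -0.018, 0.096], [0.02, -1.0, 0.014]]
ft_force: [1.2, -0.3, -6.0]
opening: 18.0
```

```bash
python3 pin.py; python3 shot.py wrist 13; python3 shot.py scene 13
```

```text
t 16.35 pos [559.5 -19.6  39. ] F [ 1.  -0.3 -6.4] pin px 166.1 288.0 n 205 boss 176.1 278.6
16.4 [559.485 -19.644  38.984] [ 0.096 -0.995  0.02 ] [ 1.863 -0.895 -5.85 ] 18.302177708852266
16.45 [559.514 -19.626  39.002] [ 0.096 -0.995  0.02 ] [ 0.974 -1.614 -6.302] 17.856838934072197
```

View pics/wrist13.png

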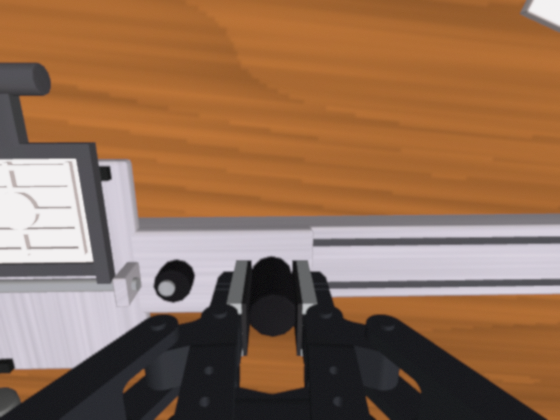

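View pics/scene13.png

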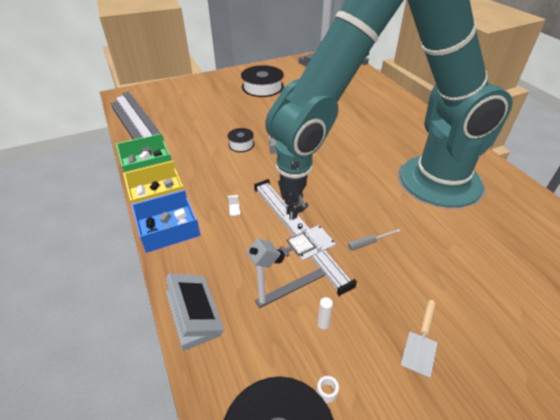

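```bash
python3 -c "
from rig import *
print(sign_off())"
```

```text
the job is handed in; nothing more can be done
None
```

The job is handed in, and my last checks show it done as asked. No verdict came back from the rig.

- **Leaf:** I pinched the grip bar end to end and carried it over its arc to the far side in small steps. The pictures after release show it level with the ribbed face up.
- **Stage:** I gripped the knob and slid the stage about 125 mm toward rail +y. The force along the rail swung from +7 N to about -4 N at the click, so I backed off 0.7 mm to centre it.
- **Last checks, at 16.45 s:**
  - The pin stands almost flush in its boss.
  - The force along the rail is about -0.3 to -1.6 N, and the tool is still.
  - The fingers grip the knob at 18 mm opening. The grip force cannot be read directly.
  - The bystanders look unmoved in the scene picture.

**What disagreed:**
- When I pressed the leaf onto its stop, the wrist force swung about ±45 N sideways. It went away when I let go of the bar.
- The fingers read 18 mm on the 20 mm knob and 33 to 34 mm on the 36 mm bar, so the opening reads about 2 mm low.
- The stage appears to have shifted about 3 mm toward rail -y while I turned the leaf, away from the notch.
- The hinge speed was never measured directly. I planned the steps for about 1.7 rad/s.

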